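# Hang up the tea infuser and cover the mug

## Task

The tea has brewed: lift the infuser out of the mug and hang it by its handle on the hook of the drip stand. Then set the wooden lid gently, without dropping it, on the mug so that it sits level with its plug inside the rim. Keep the mug upright and leave the orange, the small glass and the spice jar where they are.

Things in the scene. Friction and masses are not known exactly. Their poses are not given: they have to be found in the camera images.
- mug: White pottery mug with a leaf pattern, loose, upright, 95 mm tall, 92 mm across the rim. Origin on its underside, z up. The round body's axis is off the origin, at (0, +16.5) mm; the handle points to -y and reaches y = -63 mm. Inner floor 8 mm above the origin.
- mug_mouth (a point): Centre of the mug's mouth, at the height of the rim: (0, 16.5, 95) mm from the mug's origin. Rim 92 mm across outside, opening at least 70 mm wide a little below the rim.
- infuser: Closed steel tea infuser, loose, standing in the mug: sieve basket 56 mm wide, 59 mm tall, over it an arched handle of 8 mm round bar with a red tab on top; 164 mm tall, 0.09 kg. Origin at the centre of its underside, z up. The arch lies in the y-z plane, legs at y = +-24 mm; half a turn looks the same.
- infuser_loop (a point): Middle of the underside of the handle's level top bar, the point to lay on the hook: (0, 0, 126) mm from the infuser's origin, same axes. The bar runs along y from -16 to +16 mm, its top is at z = 134 mm; the opening under it is about 40 mm wide in y and 65 mm high, open along x.
- infuser_tab (a point): Grip point on the red tab, (0, 0, 156) mm from the infuser's origin. The tab measures 14 mm in x and 12 mm in y, from z = 134 to 164 mm. Gripped from above with the fingers closing along the infuser's y, the fingers stay clear of the hook.
- lid: Round wooden mug lid, loose, right way up on the counter: disc 104 mm across, z = 8 to 15 mm; under it a white plug 62 mm across (56 mm at the foot), 8 mm deep; on top a dark knob 22 mm across, z = 15 to 55 mm. About 0.12 kg. Origin at the centre of the plug's underside, z up.
- lid_seat (a point): Centre of the underside of the lid's disc, which comes to lie on the mug's rim: 8 mm above the lid's origin.
- lid_knob (a point): Grip point on the lid's knob, 43 mm above the lid's origin.
- stand: Dark steel drip stand, fixed: a tray foot 130 x 100 mm and 12 mm high (x = -85 to +45 mm from the origin), a round post 16 mm thick and 220 mm tall at x = +4 mm, and a flat hook that runs from the post to -x at the top. Origin at the underside below the hook's root, z up.
- hook_seat (a point): Middle of the hook's upper face, where the bar is to lie: (-44, 0, 208) mm from the stand's origin, same axes. The hook is a level strip 12 mm wide (y), 6 mm thick; it runs 40 mm to +x to the post, which rises 12 mm above it, and 38 mm to -x to an upturned tip 6 mm thick, 17 mm above it.
- orange: Orange, loose, 82 mm across; bystander. Origin at its underside.
- shot_glass: Small clear drinking glass, loose, 49 mm across and 62 mm tall; bystander. Origin at its underside.
- paprika_jar: Spice jar with a white cap and a green label, loose, 47 mm across and 98 mm tall; bystander. Origin at its underside.

How it is judged:
By the outcome, as a careful person would: the job done as asked, in the order asked, and still so for the second after the job is handed in, with the robot touching nothing.
It also fails if it takes over 64 s, if anything falls off the work surface, if the arm or the gripper's body presses on something with over 40 N, if the wrist force passes 120 N, or if a joint passes its speed limit or range.

## Robot

A 7-joint arm with a two-finger parallel gripper is mounted at the origin on a cart in front of the work surface, level with it; the furniture and walls round the work are solid. World frame = base frame: x ahead of the robot, y to its left, z up, the work surface at z = 0. Lengths are in m, angles in rad, forces in N, time in s.
With the tool pointing down it reaches from about 0.4 to 0.875 m from the base axis. Payload 19.3 kg.
Tool frame: the origin (TCP) lies between the finger pads; the fingertips stand 17 mm ahead of it and the grasp point (between the pads) lies 2 mm behind it; z points along the fingers, y is the line along which they close (so a half turn about z gives the same grasp; the last joint's range is limited). The gripper opens to 85 mm and grips with 20 to 120 N. Pads are 22 mm wide; open, the fingers measure 114 mm over their backs; the gripper's body (76 mm by 85 mm) begins 54 mm behind the grasp point. The pads swing forward as they close: fully open they stand 13 mm farther back than shut.
Start: joints at [-1.388, 0.521, -0.036, 1.599, 0.021, 1.021, -0.113], TCP at [0.156, 0.605, 0.248] pointing down, gripper open.
Joint ranges: [-2.91, 2.91], [-0.3, 2.13], [-1.5, 1.42], [0.17, 2.43], [-1.26, 4.41], [0.16, 1.93], [-2.52, 2.52]. Speed limits (rad/s): [1.89, 1.89, 2.39, 2.39, 3.01, 3.01, 3.01].

## Interface

Orientations are given as [roll, pitch, yaw] about the fixed x, y, z axes, in that order (R = Rz(yaw) Ry(pitch) Rx(roll)).
In Python, from workcell import bot gives the robot as it stands.
- The arm moves only by the shell command python3 -m inch 'ROWS' [FORCE]. ROWS is JSON, a list of rows, each a list of 7 numbers: the shift along the tool's x, y, z in units of 200 mm (1.0 is 200 mm), then the turn, a rotation vector about the tool's x, y, z in units of 90 degrees (1.0 is 90 degrees), then the opening, from 0 (shut) to 1 (fully open). In form: [[x, y, z, rx, ry, rz, grip], ...]. A call has 1 to 20 rows; each row is the pose to reach, as a shift and turn from the pose commanded when the call began, along the tool's axes at that moment; what a row does not reach only later rows make up. A row lasts 1/8 s, in which the tool goes at most 62.5 mm and 10.7 degrees, less where a joint would pass 70% of its speed; a pose out of reach is approached as far as the arm can. A call with a number of a shift or a turn outside -1 to 1 is refused whole. A call with a gripper value outside its range is refused whole. The fingers move at their own pace and stop on an object; FORCE is the grip in N (left out, the last holds). Time passes only in rows, so rows that repeat a pose let the fingers close. It gives the time, the measured TCP pose, the force, the opening and the grip force at its end, in the units of the state.
- bot.observe(): the state, without advancing time (a new reading comes with each control period).
- bot.grab_frame(name): name is "scene" or "top" or "wrist"; returns a dict with "img" (480x640x3 uint8, red, green, blue), "z_map" (480x640 float32, m along the optical axis (not along the pixel's ray), 0 where there is no reading), "vfov" (degrees; the focal length in pixels is half the picture's height over the tangent of half this angle, whatever the lens; pixels are square), "cx", "cy" (the principal point, pixels), "distortion" ([k1, k2, p1, p2, k3] as OpenCV has them; the pictures are not rectified), "rvec" (rotation vector, rad) and "tvec" (3), from world to camera coordinates, as OpenCV has them. Camera axes: x right, y down, z forward; pixel columns grow to the right and rows downward; lengths in m; the calibration is good to about 2 mm. A picture is of the moment at which its call begins.
- bot.job_done(): hands the job in; it is judged then, once.
The state is a dict: "clock": time; "qpos": joint angles; "qd": joint speeds; "joint_efforts": joint torques, N m; "position": TCP position; "tool_rot": TCP orientation; "force": force on the tool from outside, world axes, zero at the start; "moment": the same for the moment, N m; "grip_width": finger opening in m; "finger_force": force on a finger pad.
Only numpy, scipy, OpenCV 4.12 (cv2) and the standard library are available. Lean on these libraries where they do the work, as an engineer would, in place of code of your own. Each camera call takes 0.05 s, during which the arm holds its last target. There are 200 camera calls.

## Working session

There is one attempt and no reset: what is moved stays moved. The work goes in short steps, Python scripts to look and compute and a shell command to move; the robot and the scene stay as the last step left them, time stands still between calls to the robot, and variables do not carry over. Pictures are saved under pics/ and viewed, at most 10 in all, crops included, and the job is handed in when it is done.

```bash
mkdir -p pics; cat > h.py <<'E'
import numpy as np, cv2
from workcell import bot
from scipy.spatial.transform import Rotation as R
def cloud(name,save=None):
    f=bot.grab_frame(name); 
    if save: cv2.imwrite('pics/'+save,f['img'][:,:,::-1])
    h,w=f['z_map'].shape; F=h/2/np.tan(np.radians(f['vfov'])/2)
    K=np.array([[F,0,f['cx']],[0,F,f['cy']],[0,0,1]])
    u,v=np.meshgrid(np.arange(w),np.arange(h))
    p=cv2.undistortPoints(np.stack([u,v],-1).reshape(-1,1,2).astype(np.float64),K,np.array(f['distortion'],float)).reshape(h,w,2)
    z=f['z_map'][...,None]; P=np.concatenate([p*z,z],-1)
    Rm=cv2.Rodrigues(np.array(f['rvec'],float))[0]
    W=(P-np.array(f['tvec']).ravel())@Rm
    W[f['z_map']<=0]=np.nan
    return f['img'],W,f
def tool():
    s=bot.observe(); return np.array(s['position']),R.from_euler('xyz',s['tool_rot']),s
E
python3 - <<'E'
from h import *
for n in ['scene','top']:
    i,W,f=cloud(n,n+'1.png'); print(n,f['vfov'],f['distortion'],-cv2.Rodrigues(np.array(f['rvec'],float))[0].T@np.array(f['tvec']).ravel())
    np.save(n+'.npy',W)
p,r,s=tool();print(p,s['tool_rot'],r.as_matrix().round(3),s['clock'],s['grip_width'])
E
```

```text
scene 43.8182896153311 [0.01014063 0.         0.         0.         0.        ] [0.24436202 0.75848302 0.65987782]
top 47.2627599984509 [0.01833783 0.         0.         0.         0.        ] [0.45434489 0.12664074 1.06864353]
[0.15627992 0.6048398  0.24777015] [-3.14052726e+00  5.24275975e-05  2.88877452e+00] [[-0.968  0.25  -0.   ]
 [ 0.25   0.968 -0.001]
 [-0.    -0.001 -1.   ]] 0.1 0.0855414123167748
```

View pics/scene1.png

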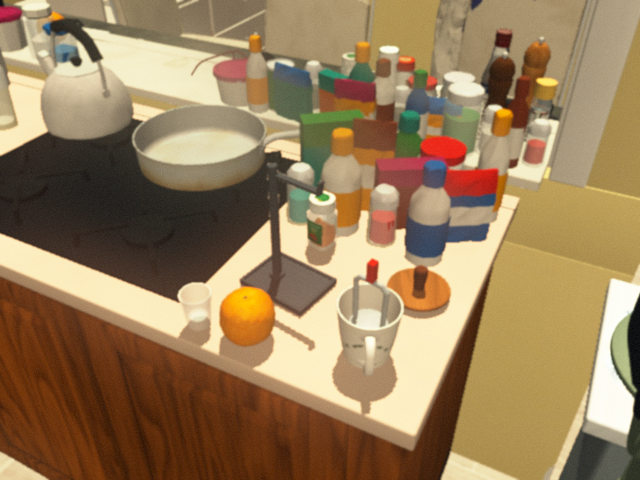

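View pics/top1.png

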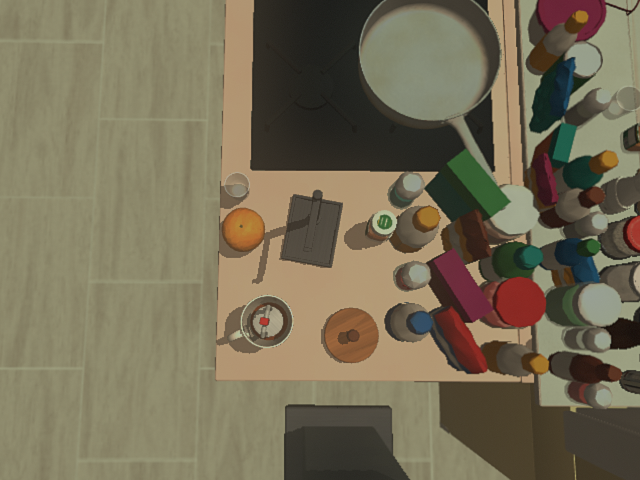

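The scene picture shows the mug at (370,320) with its tab at (372,270), the lid at (418,290), and the stand's post at (275,170) with the hook tip at (320,188). In the top picture the tab is at (264,321), the mug rim's centre at about (266,322) with the handle toward (235,335), and the knob at (350,337). The post is at (317,193), the hook runs down to about (307,250), and the orange is at (243,230).

```bash
python3 - <<'E'
from h import *
T=np.load('top.npy');S=np.load('scene.npy')
it=cv2.imread('pics/top1.png')[:,:,::-1].astype(int);isn=cv2.imread('pics/scene1.png')[:,:,::-1].astype(int)
for n,(u,v) in dict(counter=(290,290),counter2=(370,270),tab=(264,321),knob=(352,336),lid=(335,345),post=(317,193),tip=(307,248),hookmid=(312,220),orange=(243,229),glass=(236,185),jar=(382,224),cart=(340,420)).items(): print(n,T[v,u].round(4))
def box(W,u0,u1,v0,v1,z0,z1):
    P=W[v0:v1,u0:u1].reshape(-1,3); return P[(P[:,2]>z0)&(P[:,2]<z1)]
def circ(P):
    A=np.c_[2*P[:,:2],np.ones(len(P))];s=np.linalg.lstsq(A,(P[:,:2]**2).sum(1),rcond=None)[0];return s[:2],np.sqrt(s[2]+s[:2]@s[:2])
for nm,W,b in (('top',T,(225,300,285,360)),('sc',S,(330,410,255,375))):
    P=box(W,*b,.091,.1); c=circ(P);
    for k in range(5):
        d=np.linalg.norm(P[:,:2]-c[0],axis=1); P=P[abs(d-c[1])<.008];c=circ(P)
    print(nm,'rim',c,len(P),P[:,2].mean())
    P=box(W,*b,.145,.2);print(nm,'tab',P.min(0),P.max(0),np.median(P,0),len(P))
    P=box(W,*b,.108,.142);print(nm,'bar',P.min(0),P.max(0),len(P), np.linalg.svd(P[:,:2]-P[:,:2].mean(0),full_matrices=False)[1:] if len(P)>3 else 0,P[:,:2].mean(0))
for nm,W,b in (('top',T,(315,390,300,375)),('sc',S,(380,460,255,320))):
    P=box(W,*b,.010,.021);print(nm,'lid',(P.min(0)+P.max(0))/2,P.max(0)-P.min(0),len(P),np.median(P[:,2]))
    P=box(W,*b,.03,.07);print(nm,'knob',(P.min(0)+P.max(0))/2,P.max(0)-P.min(0),P[:,2].max(),len(P))
for nm,W,b in (('top',T,(285,345,180,275)),('sc',S,(255,330,150,215))):
    P=box(W,*b,.185,.24);print(nm,'hook',P.min(0),P.max(0),len(P))
    m=P[:,:2].mean(0);d=np.linalg.svd(P[:,:2]-m,full_matrices=False)[2][0];t=(P[:,:2]-m)@d
    print('dir',d,'ends',m+d*t.min(),m+d*t.max(),np.ptp(t))
P=box(T,275,350,180,275,.006,.018);r=cv2.minAreaRect((P[:,:2]*1000).astype(np.float32));print('tray',r,P[:,2].mean())
P=box(T,225,262,315,360,.02,.088);print('handle',P.mean(0),len(P))
E
```

```text
counter [ 0.5127  0.1482 -0.0025]
counter2 [ 0.5522 -0.0075  0.0033]
tab [0.4531 0.1861 0.1723]
knob [0.4267 0.0334 0.0569]
lid [0.4089 0.0621 0.0193]
post [0.6537 0.1025 0.2214]
tip [0.5655 0.1179 0.2245]
hookmid [0.6131 0.11   0.2062]
orange [0.6185 0.2331 0.0813]
glass [0.7163 0.2556 0.0177]
jar [ 0.6267 -0.0182  0.0977]
cart [ 0.1286 -0.0055 -0.8185]
top rim (array([0.45323424, 0.1867499 ]), np.float64(0.04469049276501992)) 307 0.09497069879123383
top tab [0.44483067 0.17940577 0.14533697] [0.45947925 0.19431929 0.17630406] [0.45309484 0.18624578 0.17158355] 72
top bar [0.42639201 0.17906665 0.10820535] [0.47991319 0.19496854 0.14199563] 92 (array([0.18640763, 0.02311435]), array([[-0.98587009,  0.16751172],
       [-0.16751172, -0.98587009]])) [0.45227764 0.18669509]
sc rim (array([0.45331573, 0.18814113]), np.float64(0.04473291911578534)) 456 0.09431621997200167
sc tab [0.44653563 0.18028245 0.14533468] [0.46066328 0.1963677  0.17332969] [0.45153616 0.19239684 0.16252539] 245
sc bar [0.42557358 0.18086514 0.10820378] [0.48106976 0.19722788 0.14196881] 327 (array([0.37909908, 0.
[... 365 characters left out ...]
1  0.15022595 0.01096673] 1971 0.015873073931203033
sc knob [0.43476993 0.06337454 0.04997966] [0.03547898 0.21691045 0.03994853] 0.06995392434740168 414
top hook [0.56037145 0.09422869 0.18582973] [0.65913326 0.12256296 0.22932123] 489
dir [-0.98436335  0.17614991] ends [0.65937564 0.10069528] [0.56072697 0.11834827] 0.10021570922638659
sc hook [0.56084358 0.09393486 0.18519511] [0.66077575 0.12678619 0.22720335] 681
dir [-0.98792863  0.15490972] ends [0.66155618 0.10487127] [0.56083647 0.12066438] 0.10195039162813675
tray ((637.0245361328125, 111.64811706542969), (187.71766662597656, 134.03594970703125), 0.7973477840423584) 0.010020497099964268
handle [0.43832912 0.2203522  0.06151341] 554
```

```bash
python3 -m inch '[[-0.98,-0.825,0,0,0,0.948,0.5],[-0.98,-0.825,0,0,0,0.948,0.5],[-0.98,-0.825,0,0,0,0.948,0.5],[-0.98,-0.825,0,0,0,0.948,0.5],[-0.98,-0.825,0,0,0,0.948,0.5],[-0.98,-0.825,0,0,0,0.948,0.5],[-0.98,-0.825,0,0,0,0.948,0.5],[-0.98,-0.825,0,0,0,0.948,0.5],[-0.98,-0.825,0,0,0,0.948,0.5],[-0.98,-0.825,0,0,0,0.948,0.5],[-0.98,-0.825,0,0,0,0.948,0.5],[-0.98,-0.825,0,0,0,0.948,0.5]]' 40
cat >> h.py <<'E'
def to(x,y,z,yang):
    "shift in units to TCP target with tool y at world angle yang (deg, mod 180), pointing down"
    p,r,s=tool(); M=r.as_matrix(); d=M.T@(np.array([x,y,z])-p)/.2
    best=None
    for a in (yang,yang+180):
        a=np.radians(a); Y=np.array([np.cos(a),np.sin(a),0]);Z=np.array([0,0,-1.]);X=np.cross(Y,Z)
        v=R.from_matrix(M.T@np.c_[X,Y,Z]).as_rotvec()/(np.pi/2)
        if best is None or np.linalg.norm(v)<np.linalg.norm(best): best=v
    print('at',p.round(4),'shift',d.round(4),'rot',best.round(4),'q',np.round(s['qpos'],2),'t',s['clock'],'F',np.round(s['force'],1),'w',round(s['grip_width'],4),'ff',s['finger_force'])
E
python3 -c "
from h import *
to(.453,.187,.248,-9.8)"
```

```text
clock: 1.6
position: [0.3049, 0.3963, 0.2483]
tool_rot: [-3.142, -0.0, 1.401]
force: [-0.4, -0.0, -0.4]
grip_width: 0.0424
finger_force: 0.0
at [0.3049 0.3963 0.2483] shift [-0.9058  0.9069  0.0015] rot [-0.     -0.      0.0006] q [-1.3   0.34  0.35  1.94 -0.15  0.89 -1.06] t 1.6 F [-0.4 -0.  -0.4] w 0.0424 ff 0.0
```

```bash
python3 -m inch '[[-0.906,0.907,0.05,0,0,0,0.5],[-0.906,0.907,0.05,0,0,0,0.5],[-0.906,0.907,0.05,0,0,0,0.5],[-0.906,0.907,0.05,0,0,0,0.5],[-0.906,0.907,0.05,0,0,0,0.5],[-0.906,0.907,0.05,0,0,0,0.5],[-0.906,0.907,0.05,0,0,0,0.5],[-0.906,0.907,0.05,0,0,0,0.5]]'
python3 - <<'E'
from h import *
i,W,f=cloud('wrist','wrist1.png')
to(.453,.187,.162,-9.8)
P=W.reshape(-1,3);P=P[(np.hypot(P[:,0]-.453,P[:,1]-.187)<.05)]
Q=P[(P[:,2]>.165)&(P[:,2]<.18)];print('tabtop',len(Q),(Q.min(0)+Q.max(0))/2,np.ptp(Q,axis=0)) if len(Q) else print('none')
Q=P[(P[:,2]>.125)&(P[:,2]<.146)];m=Q[:,:2].mean(0);print('bar',m,len(Q),np.linalg.svd(Q[:,:2]-m,full_matrices=False)[2][0])
E
```

```text
clock: 2.6
position: [0.4522, 0.1879, 0.2383]
tool_rot: [-3.141, -0.0, 1.402]
force: [0.5, -1.1, -0.5]
grip_width: 0.0427
finger_force: 0.0
at [0.4523 0.1878 0.2383] shift [-0.0034  0.0043  0.3815] rot [-0.0001 -0.0001  0.0011] q [-0.85  0.34  0.42  1.98 -0.18  0.86 -0.49] t 2.65 F [-0.4 -0.   0. ] w 0.0426 ff 0.0
tabtop 622 [0.45257316 0.18757188 0.1691273 ] [0.01319355 0.01523659 0.00823387]
bar [0.45249863 0.18862675] 1005 [ 0.984242   -0.17682672]
```

View pics/wrist1.png

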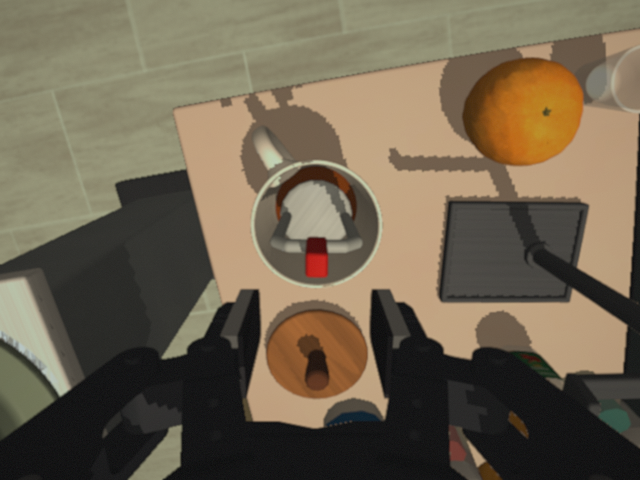

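The wrist picture shows the tab at (317,258), centred between the fingers (about x = 319), with the bar crosswise. That agrees with the measured centre (0.4525, 0.188). I'll go down and grip.

```bash
python3 -m inch '[[0,0,0.2,0,0,0,0.5],[0,0,0.3,0,0,0,0.5],[0,0,0.38,0,0,0,0.5],[0,0,0.38,0,0,0,0.4],[0,0,0.38,0,0,0,0],[0,0,0.38,0,0,0,0],[0,0,0.38,0,0,0,0],[0,0,0.38,0,0,0,0],[0,0,0.38,0,0,0,0],[0,0,0.38,0,0,0,0]]' 40
python3 -c "
from h import *
to(.453,.187,.162,-9.8)"
```

```text
clock: 3.9
position: [0.4531, 0.1871, 0.1631]
tool_rot: [3.141, -0.001, 1.4]
force: [-1.5, 0.6, 7.0]
grip_width: 0.0114
finger_force: 39.8
at [0.4531 0.1871 0.1631] shift [-0.0008 -0.0003  0.0055] rot [ 0.0006 -0.0007 -0.0001] q [-0.8   0.46  0.37  2.04 -0.26  0.68 -0.43] t 3.9 F [-1.5  0.6  7. ] w 0.0114 ff 39.814242124557495
```

```bash
python3 -m inch '[[0,0,-0.05,0,0,0,0],[0,0,-0.12,0,0,0,0],[0,0,-0.22,0,0,0,0],[0,0,-0.32,0,0,0,0],[0,0,-0.42,0,0,0,0],[0,0,-0.52,0,0,0,0],[0,0,-0.6,0,0,0,0],[0,0,-0.6,0,0,0,0],[0,0,-0.6,0,0,0,0]]'
python3 - <<'E'
from h import *
W=cloud('scene')[1];T=cloud('top')[1]
c,s=.6045,.112
to(.6045-.13*.986,.112+.13*.166,.272,80.5)
# hook strip centreline from both views, in hook frame about first estimate
for n,w in (('sc',W),('top',T)):
    P=w.reshape(-1,3);d=np.array([.986,-.166]);q=P[:,:2]-[.6045,.112];a=q@d;b=q@[.166,.986]
    k=(abs(b)<.02)&(P[:,2]>.203)&(P[:,2]<.213)&(abs(a)<.033)
    print(n,k.sum(),np.median(P[k,2]),[round(float((b[k&(abs(a-t)<.012)].min()+b[k&(abs(a-t)<.012)].max())/2),4) for t in(-.02,0,.02)],np.ptp(b[k]))
    k=(abs(b)<.02)&(P[:,2]>.214)&(P[:,2]<.235)
    print(' tip/post a:',a[k&(a<0)&(a>-.06)].min(),a[k&(a<0)&(a>-.06)].max(),a[k&(a>0)&(a<.08)].min(),a[k&(a>0)&(a<.08)].max())
    k2=k&(a<0)&(a>-.06);print(' tip b',b[k2].min(),b[k2].max(),'post b',b[k&(a>0)&(a<.08)].min(),b[k&(a>0)&(a<.08)].max())
E
```

```text
clock: 5.03
position: [0.4525, 0.1868, 0.2821]
tool_rot: [-3.141, 0.0, 1.4]
force: [-0.5, -0.3, -0.9]
grip_width: 0.0113
finger_force: 39.1
at [0.4525 0.1867 0.2818] shift [-0.2416  0.1628  0.0493] rot [1.000e-04 6.000e-04 9.966e-01] q [-0.87  0.29  0.45  1.92 -0.15  0.96 -0.53] t 5.125 F [-0.9  0.7 -0.2] w 0.0111 ff 39.07951354980469
sc 289 0.20851045964224474 [-0.0008, -0.0001, -0.0001] 0.015296304477678574
 tip/post a: -0.04431869082278006 -0.03612143487020892 0.04063479755732877 0.05667451482032613
 tip b -0.007285220822773103 0.0061487732042489855 post b -0.0078119622534339765 0.007909232672004789
top 302 0.2087418367738622 [-0.0012, -0.0013, -0.0016] 0.012281905482844463
 tip/post a: -0.044105096712632345 -0.03758400880389526 0.04156550497058393 0.05616409869629634
 tip b -0.00703268558923347 0.004165011868869433 post b -0.009491784169275215 0.005334376145219599
```

```bash
python3 -m inch '[[-0.04,0.03,0,0,0,-0.1,0],[-0.08,0.05,0,0,0,-0.2,0],[-0.12,0.08,0,0,0,-0.3,0],[-0.16,0.11,0,0,0,-0.4,0],[-0.2,0.135,0.02,0,0,-0.5,0],[-0.24,0.165,0.04,0,0,-0.6,0],[-0.24,0.165,0.05,0,0,-0.7,0],[-0.24,0.165,0.05,0,0,-0.8,0],[-0.24,0.165,0.05,0,0,-0.9,0],[-0.24,0.165,0.05,0,0,-1,0],[-0.24,0.165,0.05,0,0,-1,0],[-0.24,0.165,0.05,0,0,-1,0],[-0.24,0.165,0.05,0,0,-1,0]]'
python3 - <<'E'
from h import *
W,f=cloud('scene','scene2.png')[1:]
to(.6045,.1115,.270,80.5)
p=tool()[0];P=W.reshape(-1,3);P=P[np.hypot(P[:,0]-p[0],P[:,1]-p[1])<.035]
P=P[P[:,2]>.105];print('low z',P[:,2].min())
for a,b in((.115,.14),(.15,.17),(.185,.22),(.235,.25)):
    Q=P[(P[:,2]>a)&(P[:,2]<b)];print(a,len(Q),Q.min(0),Q.max(0)) if len(Q) else 0
E
```

```text
clock: 6.75
position: [0.477, 0.134, 0.2722]
tool_rot: [-3.141, -0.0, 2.968]
force: [0.3, -0.4, -0.2]
grip_width: 0.0113
finger_force: 39.0
at [0.477  0.134  0.2722] shift [-0.6473 -0.0015  0.011 ] rot [-0.0001 -0.0001 -0.0043] q [-0.52  0.29  0.16  1.91 -0.06  0.94  1.06] t 6.8 F [-0.1 -0.2 -0.7] w 0.011 ff 39.037694334983826
low z 0.11588367763021176
0.115 278 [0.45631891 0.12620985 0.11588368] [0.49958804 0.15723131 0.13993199]
0.15 316 [0.4510629  0.12783688 0.15001015] [0.5068624  0.16294437 0.16998621]
0.185 254 [0.46994003 0.10871289 0.18507057] [0.48644824 0.1630623  0.21960972]
0.235 149 [0.46972352 0.10906047 0.23502   ] [0.48681503 0.16431454 0.2499772 ]
```

View pics/scene2.png

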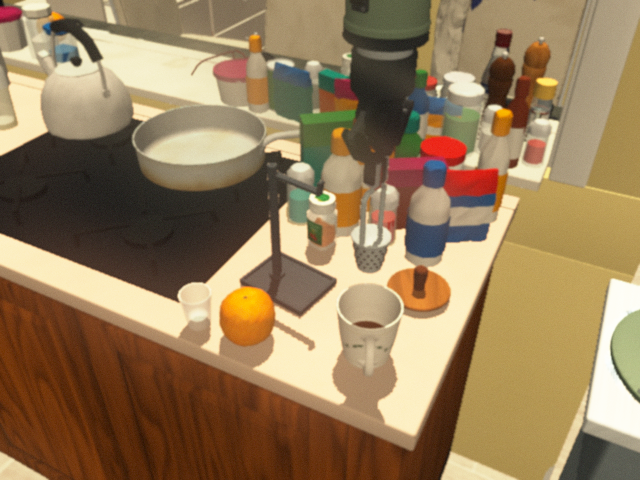

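The picture shows the infuser hanging free at (372,230), with its arch turned to face the hook tip at (320,188). The mug is undisturbed at (370,325). Next I slide it onto the hook.

```bash
python3 -m inch '[[-0.06,0,0,0,0,0,0],[-0.14,0,0,0,0,0,0],[-0.22,0,0,0,0,0,0],[-0.3,0,0,0,0,0,0],[-0.38,0,0,0,0,0,0],[-0.46,0,0,0,0,0,0],[-0.54,0,0,0,0,0,0],[-0.6,0,0,0,0,0,0],[-0.647,0,0,0,0,0,0],[-0.647,0,0,0,0,0,0],[-0.647,0,0,0,0,0,0]]'
python3 - <<'E'
from h import *
W,f=cloud('scene')[1:]
to(.6045,.1115,.238,80.5)
p=tool()[0];P=W.reshape(-1,3);P=P[np.hypot(P[:,0]-p[0],P[:,1]-p[1])<.035]
Q=P[(P[:,2]>.105)&(P[:,2]<.19)];print('low z',Q[:,2].min(),Q.min(0),Q.max(0))
E
```

```text
clock: 8.18
position: [0.6043, 0.112, 0.2723]
tool_rot: [-3.142, -0.0, 2.971]
force: [0.2, -1.0, -0.3]
grip_width: 0.0114
finger_force: 39.0
at [0.6042 0.1121 0.2724] shift [-0.0019 -0.0027  0.1721] rot [ 0.0001 -0.0001 -0.0033] q [-0.4   0.49  0.18  1.61 -0.09  1.05  1.2 ] t 8.225 F [ 0.4  0.3 -1.1] w 0.0114 ff 39.02664005756378
low z 0.11612905896307783 [0.57830334 0.08752949 0.11612906] [0.6317178  0.14251818 0.18993384]
```

```bash
python3 -m inch '[[0,0,0.04,0,0,0,0],[0,0,0.08,0,0,0,0],[0,0,0.11,0,0,0,0],[0,0,0.13,0,0,0,0],[0,0,0.145,0,0,0,0],[0,0,0.155,0,0,0,0],[0,0,0.16,0,0,0,0],[0,0,0.165,0,0,0,0],[0,0,0.165,0,0,0,0]]'
```

```text
clock: 9.35
position: [0.6046, 0.1119, 0.2393]
tool_rot: [-3.142, 0.0, 2.97]
force: [-0.0, -0.4, -1.5]
grip_width: 0.0113
finger_force: 39.0
```

Not in contact yet, so I continue in 0.5–1 mm steps.

```bash
python3 -m inch '[[0,0,0.005,0,0,0,0],[0,0,0.01,0,0,0,0],[0,0,0.01,0,0,0,0]]'; python3 -m inch '[[0,0,0.004,0,0,0,0],[0,0,0.004,0,0,0,0]]'
```

```text
clock: 9.72
position: [0.6046, 0.1119, 0.2375]
tool_rot: [3.141, 0.0, 2.97]
force: [-0.7, 0.6, 2.7]
grip_width: 0.0108
finger_force: 39.7
clock: 9.98
position: [0.6047, 0.1119, 0.2373]
tool_rot: [3.141, 0.001, 2.97]
force: [-4.3, -0.4, 12.6]
grip_width: 0.0114
finger_force: 41.0
```

Contact. I back off the preload and open.

```bash
python3 -m inch '[[0,0,-0.004,0,0,0,0.2],[0,0,-0.004,0,0,0,0.3],[0,0,-0.004,0,0,0,0.4],[0,0,-0.004,0,0,0,0.5],[0,0,-0.004,0,0,0,0.5],[0,0,-0.05,0,0,0,0.5],[0,0,-0.15,0,0,0,0.5],[0,0,-0.3,0,0,0,0.5],[0,0,-0.5,0,0,0,0.5],[0,0,-0.5,0,0,0,0.5]]'
python3 - <<'E'
from h import *
i,W,f=cloud('scene','scene3.png')
P=W.reshape(-1,3);P=P[np.hypot(P[:,0]-.6045,P[:,1]-.112)<.04]
Q=P[(P[:,2]>.06)&(P[:,2]<.14)];print('basket',Q.min(0),Q.max(0))
Q=P[(P[:,2]>.225)&(P[:,2]<.255)];print('tab',Q.min(0),Q.max(0))
# lid, mug from top
for n in('top','scene'):
    W=cloud(n)[1];P=W.reshape(-1,3)
    k=np.hypot(P[:,0]-.428,P[:,1]-.035)<.058
    Q=P[k&(P[:,2]>.0125)&(P[:,2]<.019)]
    (c,r)=cv2.minEnclosingCircle((Q[:,:2]*1000).astype(np.float32));print(n,'lid',c,r,len(Q))
    Q=P[k&(P[:,2]>.052)&(P[:,2]<.062)];print(' knob',(Q.min(0)+Q.max(0))/2,np.ptp(Q,axis=0),len(Q))
    Q=P[(np.hypot(P[:,0]-.453,P[:,1]-.187)<.052)&(P[:,2]>.091)&(P[:,2]<.1)]
    (c,r)=cv2.minEnclosingCircle((Q[:,:2]*1000).astype(np.float32));print(' rim',c,r,len(Q))
to(.428,.034,.29,80)
E
```

```text
clock: 11.22
position: [0.6056, 0.112, 0.34]
tool_rot: [3.139, 0.005, 2.97]
force: [0.4, 0.4, -0.4]
grip_width: 0.0424
finger_force: 0.0
basket [0.57839178 0.08383268 0.08309763] [0.63308309 0.14101882 0.13999076]
tab [0.56606091 0.10682868 0.22503847] [0.61326458 0.12142145 0.24834316]
top lid (0.0, 0.0) 0.0 0Traceback (most recent call last):
  File "<stdin>", line 12, in <module>
    return umr_minimum(a, axis, None, out, keepdims, initial, where)
ValueError: zero-size array to reduction operation minimum which has no identity
```

View pics/scene3.png

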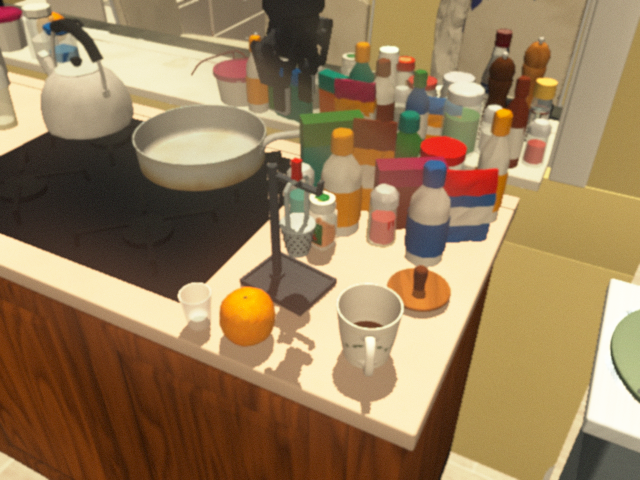

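The infuser hangs on the hook at (297,205) with its basket at (298,235), and the fingers are clear. The arm blocked the top view, so I move up and toward the lid before measuring it.

```bash
python3 - <<'E'
from h import *
T=np.load('top.npy');S=np.load('scene.npy')
for n,W in(('top',T),('scene',S)):
    P=W.reshape(-1,3)
    k=np.hypot(P[:,0]-.428,P[:,1]-.035)<.058
    Q=P[k&(P[:,2]>.0125)&(P[:,2]<.019)]
    (c,r)=cv2.minEnclosingCircle((Q[:,:2]*1000).astype(np.float32));print(n,'lid',c,r,len(Q))
    Q=P[k&(P[:,2]>.05)&(P[:,2]<.062)];print(' knob',(Q.min(0)+Q.max(0))/2,np.ptp(Q,axis=0),len(Q))
    Q=P[(abs(P[:,0]-.43)<.12)&(P[:,1]<-.02)&(P[:,1]>-.16)&(P[:,2]>.05)];
    for z in (.05,.1,.15,.2,.25):
        q=Q[Q[:,2]>z]; print(' obst >',z,len(q),q[:,0].min() if len(q) else 0,q[:,0].max() if len(q) else 0,q[:,1].max() if len(q) else 0)
to(.43,.033,.30,-9.5)
E
```

```text
top lid (428.0514221191406, 31.473676681518555) 51.68553161621094 2019
 knob [0.42841206 0.03134741 0.05537996] [0.02159281 0.02166636 0.01029083] 121
 obst > 0.05 5220 0.3684698471681742 0.5499857909690783 -0.029160920878880014
 obst > 0.1 4151 0.3725623040250097 0.5499857909690783 -0.03167112250825093
 obst > 0.15 509 0.43330541787413757 0.4702841582107922 -0.045708386499487136
 obst > 0.2 0 0 0 0
 obst > 0.25 0 0 0 0
scene lid (427.8096008300781, 33.04199981689453) 52.31328201293945 1749
 knob [0.42799644 0.03304531 0.05442796] [0.02193199 0.02234741 0.00789282] 123
 obst > 0.05 7174 0.36815929898534694 0.5499978578158667 -0.026163606824328223
 obst > 0.1 4206 0.37168699424375284 0.5499803409272136 -0.02948511842084527
 obst > 0.15 635 0.433406706669447 0.47218324572786613 -0.04295432942230355
 obst > 0.2 0 0 0 0
 obst > 0.25 0 0 0 0
at [0.6045 0.1119 0.3369] shift [ 0.7928 -0.5375  0.1837] rot [5.000e-04 1.000e-04 9.966e-01] q [-0.41  0.43  0.19  1.52 -0.08  1.19  1.19] t 11.325 F [ 0.1  0.5 -0.3] w 0.043 ff 0.0
```

```bash
python3 -m inch '[[0.1,-0.07,0,0,0,0.1,0.5],[0.25,-0.17,0,0,0,0.2,0.5],[0.4,-0.27,0,0,0,0.3,0.5],[0.55,-0.37,0,0,0,0.4,0.5],[0.7,-0.47,0.05,0,0,0.5,0.5],[0.802,-0.544,0.1,0,0,0.6,0.5],[0.802,-0.544,0.184,0,0,0.7,0.5],[0.802,-0.544,0.184,0,0,0.8,0.5],[0.802,-0.544,0.184,0,0,0.9,0.5],[0.802,-0.544,0.184,0,0,0.997,0.5],[0.802,-0.544,0.184,0,0,0.997,0.5],[0.802,-0.544,0.184,0,0,0.997,0.5]]'
python3 - <<'E'
from h import *
to(.428,.032,.041,-9.5)
for n in('top','wrist','scene'):
    W=cloud(n,n+'4.png')[1];P=W.reshape(-1,3)
    k=np.hypot(P[:,0]-.428,P[:,1]-.032)<.058
    Q=P[k&(P[:,2]>.05)&(P[:,2]<.062)]
    if len(Q):print(n,' knob',(Q.min(0)+Q.max(0))/2,np.ptp(Q,axis=0),len(Q))
    Q=P[(np.hypot(P[:,0]-.453,P[:,1]-.187)<.055)&(P[:,2]>.091)&(P[:,2]<.1)]
    if len(Q):
        (c,r)=cv2.minEnclosingCircle((Q[:,:2]*1000).astype(np.float32));print(n,' rim',c,r,len(Q))
        m=(P[:,2]>.135)&(P[:,2]<.24)&(np.hypot(P[:,0]-.6045,P[:,1]-.112)<.03);print(' inf',m.sum())
E
```

```text
clock: 12.82
position: [0.4278, 0.0321, 0.2994]
tool_rot: [-3.141, 0.0, 1.408]
force: [-0.7, 0.8, -0.4]
grip_width: 0.0428
finger_force: 0.0
at [0.4278 0.0321 0.2994] shift [3.0000e-04 1.6000e-03 1.2922e+00] rot [-0.0003  0.0002  0.0019] q [-0.6   0.15  0.44  2.03 -0.08  0.97 -0.29] t 12.825 F [-0.7  0.8 -0.4] w 0.0428 ff 0.0
top  rim (453.31024169921875, 187.04208374023438) 46.72309875488281 314
 inf 796
wrist  knob [0.4265143  0.03166607 0.05347849] [0.02230151 0.02245953 0.00683345] 430
wrist  rim (451.5350341796875, 182.9573211669922) 46.30697250366211 814
 inf 8100
scene  knob [0.42823526 0.03345507 0.05406605] [0.02177078 0.02260097 0.00777304] 121
scene  rim (453.87908935546875, 187.23220825195312) 48.215782165527344 539
 inf 1395
```

View pics/wrist4.png

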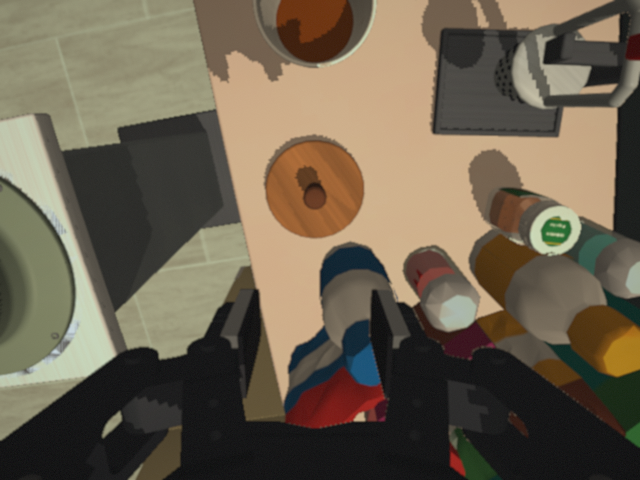

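The wrist picture shows the knob at (315,195), below and between the fingers, with the bottles behind it. The infuser hangs at top right (570,65) and the mug is at (315,15). I descend onto the knob.

```bash
python3 -m inch '[[0,0,0.2,0,0,0,0.5],[0,0,0.4,0,0,0,0.5],[0,0,0.6,0,0,0,0.5],[0,0,0.8,0,0,0,0.5],[0,0,0.95,0,0,0,0.5],[0,0,1,0,0,0,0.5],[0,0,1,0,0,0,0.5],[0,0,1,0,0,0,0.5]]'
python3 -c "
from h import *
to(.4277,.0325,.041,-9.5)"
```

```text
clock: 13.98
position: [0.4286, 0.0322, 0.1007]
tool_rot: [3.14, -0.001, 1.405]
force: [0.4, -0.7, 0.8]
grip_width: 0.0426
finger_force: 0.0
at [0.4286 0.0322 0.1007] shift [ 0.0008 -0.0049  0.2984] rot [ 0.0009 -0.0004 -0.0003] q [-0.44  0.5   0.29  2.23 -0.32  0.45 -0.05] t 13.975 F [ 0.4 -0.7  0.8] w 0.0426 ff 0.0
```

```bash
python3 -m inch '[[0,-0.003,0.1,0,0,0,0.5],[0,-0.003,0.2,0,0,0,0.5],[0,-0.003,0.26,0,0,0,0.5],[0,-0.003,0.295,0,0,0,0.5],[0,-0.003,0.295,0,0,0,0.5],[0,-0.003,0.295,0,0,0,0],[0,-0.003,0.295,0,0,0,0],[0,-0.003,0.295,0,0,0,0],[0,-0.003,0.295,0,0,0,0],[0,-0.003,0.295,0,0,0,0],[0,-0.003,0.295,0,0,0,0]]' 40
python3 -c "
from h import *
to(.4277,.0325,.041,-9.5)"
```

```text
clock: 15.35
position: [0.4276, 0.0322, 0.0412]
tool_rot: [3.141, -0.0, 1.404]
force: [-0.2, -0.5, 5.5]
grip_width: 0.0205
finger_force: 38.9
at [0.4276 0.0322 0.0412] shift [0.0016 0.0001 0.0011] rot [ 0.0004 -0.0002 -0.0004] q [-0.36  0.62  0.19  2.25 -0.39  0.3   0.  ] t 15.35 F [-0.2 -0.5  5.5] w 0.0205 ff 38.87114703655243
```

```bash
python3 -m inch '[[0,0,-0.05,0,0,0,0],[0,0,-0.15,0,0,0,0],[0,0,-0.27,0,0,0,0],[0,0,-0.4,0,0,0,0],[0,0,-0.53,0,0,0,0],[0,0,-0.64,0,0,0,0],[0,0,-0.7,0,0,0,0],[0,0,-0.7,0,0,0,0],[0,0,-0.7,0,0,0,0]]'
python3 - <<'E'
from h import *
to(.4535,.187,.181,-9.5)
p=tool()[0]
for n in('top','scene'):
    P=cloud(n,n+'5.png')[1].reshape(-1,3);k=np.hypot(P[:,0]-p[0],P[:,1]-p[1])<.06
    Q=P[k&(P[:,2]>.149)&(P[:,2]<.162)];
    if len(Q)>50:
        (c,r)=cv2.minEnclosingCircle((Q[:,:2]*1000).astype(np.float32));A=np.c_[Q[:,:2]-p[:2],np.ones(len(Q))]
        print(n,'lid',c,r,len(Q),'slope,z',np.linalg.lstsq(A,Q[:,2],rcond=None)[0])
E
```

```text
clock: 16.48
position: [0.4271, 0.0322, 0.1802]
tool_rot: [-3.141, 0.0, 1.404]
force: [-0.4, 0.3, -1.1]
grip_width: 0.0211
finger_force: 39.3
at [0.4271 0.0322 0.1802] shift [ 0.7854  0.0022 -0.0044] rot [-0.0005  0.0002 -0.0003] q [-0.55  0.35  0.41  2.18 -0.22  0.66 -0.14] t 16.475 F [-0.4  0.3 -1.1] w 0.0211 ff 39.26818370819092
scene lid (426.8590393066406, 32.74732208251953) 52.326683044433594 1817 slope,z [ 0.00424122 -0.01715068  0.15470352]
```

```bash
python3 -m inch '[[0.06,0,0,0,0,0,0],[0.16,0,0,0,0,0,0],[0.28,0,0,0,0,0,0],[0.4,0,0,0,0,0,0],[0.52,0,0,0,0,0,0],[0.63,0,0,0,0,0,0],[0.72,0,0,0,0,0,0],[0.77,0.002,0,0,0,0,0],[0.785,0.002,0,0,0,0,0],[0.785,0.002,0,0,0,0,0],[0.785,0.002,0,0,0,0,0]]'
python3 - <<'E'
from h import *
to(.4535,.187,.128,-9.5)
p=tool()[0]
P=cloud('scene','scene6.png')[1].reshape(-1,3);k=np.hypot(P[:,0]-p[0],P[:,1]-p[1])<.06
Q=P[k&(P[:,2]>.149)&(P[:,2]<.162)];(c,r)=cv2.minEnclosingCircle((Q[:,:2]*1000).astype(np.float32));print('lid',c,r,Q[:,2].mean())
Q=P[k&(P[:,2]>.091)&(P[:,2]<.1)];(c,r)=cv2.minEnclosingCircle((Q[:,:2]*1000).astype(np.float32));print('rim',c,r)
E
```

```text
clock: 17.95
position: [0.4538, 0.1863, 0.1807]
tool_rot: [-3.142, 0.0, 1.404]
force: [-0.6, -0.2, -1.2]
grip_width: 0.0208
finger_force: 39.3
at [0.4538 0.1863 0.1807] shift [ 0.0033 -0.0019  0.2637] rot [-0.      0.0001 -0.0009] q [-0.8   0.43  0.38  2.03 -0.24  0.72 -0.44] t 17.95 F [-0.6 -0.2 -1.2] w 0.0208 ff 39.2677366733551
lid (454.0220642089844, 187.41455078125) 51.86677932739258 0.1549919816061527
rim (453.2555847167969, 188.4674530029297) 47.387481689453125
```

View pics/scene6.png

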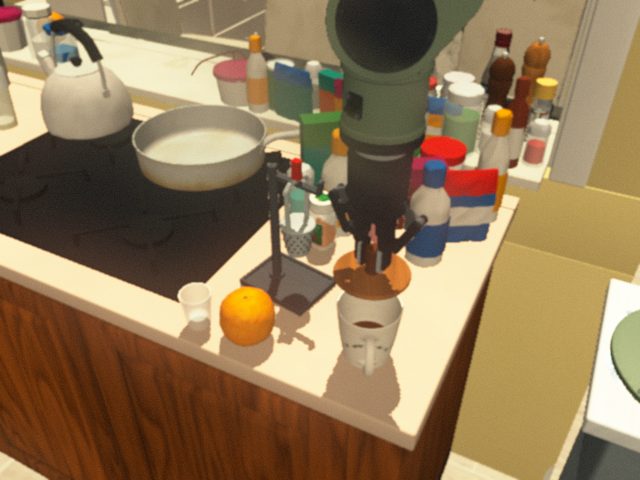

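The picture shows the lid held level at (372,275) above the mug mouth at (370,305), with the infuser still hanging. The lid is centred to about 1 mm, so I lower it.

```bash
python3 -m inch '[[0.003,-0.002,0.06,0,0,0,0],[0.003,-0.002,0.12,0,0,0,0],[0.003,-0.002,0.17,0,0,0,0],[0.003,-0.002,0.2,0,0,0,0],[0.003,-0.002,0.22,0,0,0,0],[0.003,-0.002,0.235,0,0,0,0],[0.003,-0.002,0.245,0,0,0,0],[0.003,-0.002,0.25,0,0,0,0],[0.003,-0.002,0.25,0,0,0,0]]'; python3 -m inch '[[0,0,0.004,0,0,0,0],[0,0,0.008,0,0,0,0],[0,0,0.008,0,0,0,0]]'
```

```text
clock: 19.12
position: [0.4535, 0.1876, 0.1308]
tool_rot: [3.142, -0.0, 1.404]
force: [-0.3, -0.2, -0.5]
grip_width: 0.0209
finger_force: 39.3
clock: 19.5
position: [0.4535, 0.1876, 0.1291]
tool_rot: [-3.142, 0.0, 1.404]
force: [0.3, 0.2, -1.7]
grip_width: 0.0208
finger_force: 39.3
```

```bash
python3 -m inch '[[0,0,0.004,0,0,0,0],[0,0,0.004,0,0,0,0]]'; python3 -m inch '[[0,0,0.003,0,0,0,0],[0,0,0.003,0,0,0,0]]'
```

```text
clock: 19.75
position: [0.4536, 0.1876, 0.1283]
tool_rot: [3.142, -0.0, 1.404]
force: [-0.5, 0.1, -1.1]
grip_width: 0.021
finger_force: 39.3
clock: 20.0
position: [0.4537, 0.1876, 0.128]
tool_rot: [3.141, -0.0, 1.404]
force: [-0.8, -0.1, 6.5]
grip_width: 0.0209
finger_force: 40.1
```

Contact came at the expected height (TCP 0.128). I release and retreat.

```bash
python3 -m inch '[[0,0,0,0,0,0,0.28],[0,0,0,0,0,0,0.34],[0,0,0,0,0,0,0.42],[0,0,0,0,0,0,0.5],[0,0,0,0,0,0,0.5],[0,0,-0.05,0,0,0,0.5],[0,0,-0.15,0,0,0,0.5],[0,0,-0.3,0,0,0,0.5],[0,0,-0.5,0,0,0,0.5],[0,0,-0.7,0,0,0,0.5],[0,0,-0.7,0,0,0,0.5],[0,0,-0.7,0,0,0,0.5]]'
python3 - <<'E'
from h import *
P=cloud('scene','scene7.png')[1].reshape(-1,3);k=np.hypot(P[:,0]-.4535,P[:,1]-.187)<.06
Q=P[k&(P[:,2]>.1)&(P[:,2]<.108)];(c,r)=cv2.minEnclosingCircle((Q[:,:2]*1000).astype(np.float32))
A=np.c_[Q[:,:2]-[.4535,.187],np.ones(len(Q))];print('lid',c,r,np.linalg.lstsq(A,Q[:,2],rcond=None)[0])
Q=P[k&(P[:,2]>.13)&(P[:,2]<.2)];print('knob top',Q[:,2].max())
P=P[np.hypot(P[:,0]-.6045,P[:,1]-.112)<.04];Q=P[(P[:,2]>.06)&(P[:,2]<.14)];print('basket',Q.min(0),Q.max(0))
E
```

```text
clock: 21.5
position: [0.4532, 0.1876, 0.2677]
tool_rot: [-3.141, -0.0, 1.405]
force: [0.4, 0.4, -1.1]
grip_width: 0.0427
finger_force: 0.0
lid (454.07708740234375, 188.33018493652344) 52.9066276550293 [ 0.00372987 -0.00431714  0.10261778]
knob top 0.14399066555570947
basket [0.57807864 0.08565995 0.082394  ] [0.64385636 0.14271198 0.13999936]
```

View pics/scene7.png

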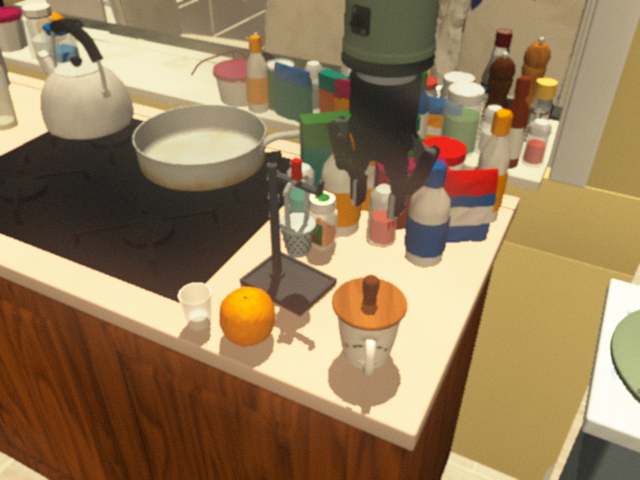

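The lid sits level on the mug at (370,303), with its top at 0.1026 m where 0.102 is expected. The infuser hangs at (297,215), the orange, glass and jar are unmoved, and the arm is clear.

```bash
python3 -c "
from workcell import bot
print(bot.job_done())"
```

```text
the job is handed in; nothing more can be done
None
```

The infuser hangs on the hook, the lid sits level on the mug with its plug inside the rim, the orange, glass and spice jar look unmoved in the final picture, and the job was handed in at about 21.5 s; no verdict came back.

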